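# Lay three burrs over with forward file strokes

### The job

Take the flat file by its black square collar and lay the three burrs on the far edge of the plate over flat, one forward stroke for each, left burr first, then the middle, then the right: set the toe on the plate before the burr and push the file out across the edge, keeping it down on the plate with a light pressure of a few newtons. Before each next stroke lift the file off, its toe at least 9 cm above the bench, and bring it back through the air; never drag it back, or the plate comes away from its stop. When all three lie flat put the file down on the open bench away from the fixture, without touching the fixture with the gripper or disturbing the other things.

Things in the scene. Friction and masses are not known exactly. Their poses are not given: they have to be found in the camera images.
- fixture: Grey filing fixture bolted to the bench, 96 x 90 mm base. Origin: underside centre on the bench. x = filing direction (away from the robot), y = left, z = up. It carries the dark steel plate (50 along x, 68 along y) on a screw table. Plate top is anywhere from 36 to 66 mm above the origin, set differently each time and not measured: feel for it. Apart from the burrs nothing stands above the plate.
- plate (a joint): How far (m) the plate has come away from its far stop, towards -x of the fixture. 0 = home, as at the start; then the plate spans x -25 to 25 mm of the fixture. Only about 0.5 N of friction holds it back, so a file dragged backwards on it pulls it off; forward strokes press it against the stop.
- burr_left (a joint): Left burr: bright upturned metal tongue 12 wide, 8 high, 2 mm thick on the plate's far top edge, root at x = 25.5, y = +24 mm of the fixture. Angle in rad: 0 = standing, leaning 0.25 back over the plate (it starts at 0 to 0.25); 1.82 = flush with the plate top, stop at 2.0. It stays where left; under 1 N at its tip, or 5 N near its root, turns it forwards; pressed straight down it jams.
- burr_mid (a joint): Middle burr, like the left one, root at x = 25.5, y = 0 mm of the fixture. Same angles.
- burr_right (a joint): Right burr, like the left one, root at x = 25.5, y = -24 mm of the fixture. Same angles.
- file_flat: Flat file, 255 mm, 0.24 kg, loose on the bench. Origin: under its middle; x to the toe, z up. Round wooden handle x -128 to -26 mm. Black square rubber grip collar, x -50 to -14, 28 mm wide, z 0.5 to 28.5 mm: grip it here, hard. Blade to x = 127, 17 wide, 4 thick; as it lies it slopes down to the toe: underside z = 9 at x = 0, 1 at the toe. Pressed too hard, the toe turns up in the grip.
- file_toe (a point): Middle of the underside of the file's toe (its far end), at x = 127, z = 1 mm of the file.
- oil_can: Green oil can with a spout, 62 x 72 x 123 mm, standing left of the work. Origin under its centre. Leave alone.
- dial_gauge: Dial gauge, 104 x 56 x 20 mm, lying at the left, beyond the leaning steel post (0.36 m high, left front of the bench; pass over it or round it). Origin under its centre. Leave alone.
- nut_m16_0: Loose steel hex nut, 24 x 27 x 13 mm, beyond the fixture, by the 0.12 m block that carries the black hooded casting; the hood overhangs from 0.17 m up, left of and beyond the fixture. Origin under its centre. Leave alone.
There are look-alikes about, which are no part of the job. There is more than one size of the fixture; the job needs the larger.

How it is judged:
By the outcome, as a careful person would: the job done as asked, in the order asked, and still so for the second after the job is handed in, with the robot touching nothing.
It also fails if it takes over 72 s, if anything falls off the work surface, if the arm or the gripper's body presses on something with over 40 N, if the wrist force passes 120 N, or if a joint passes its speed limit or range.

### The arm

A 6-joint arm with a two-finger parallel gripper is mounted at the origin on a cart in front of the work surface, level with it; the furniture and walls round the work are solid. World frame = base frame: x ahead of the robot, y to its left, z up, the work surface at z = 0. Lengths are in mm, angles in rad, forces in N, time in s.
With the tool pointing down it reaches from about 275 to 750 mm from the base axis. Payload 10.2 kg.
Tool frame: the origin (TCP) lies between the finger pads; the fingertips stand 22 mm ahead of it and the grasp point (between the pads) lies 3 mm ahead of it (ctrl.nose_length is the distance from the TCP to the fingertips, in mm); y points along the fingers, z is the direction in which the jaws open and shut, and the axes are right-handed (so a half turn about y gives the same grasp; the last joint's range is limited). The gripper opens to 85 mm and grips with 20 to 120 N. Pads are 22 mm wide; open, the fingers measure 114 mm over their backs; the gripper's body (76 mm by 85 mm) begins 54 mm behind the grasp point. The pads swing forward as they close: fully open they stand 13 mm farther back than shut.
Start: joints at [-1.427, 0.313, 1.498, -0, 1.331, -0.223], TCP at [188.269, -490.088, 253.294] pointing down, gripper open.
Joint ranges: [-2.94, 2.94], [-0.97, 2.17], [0.19, 2.56], [-1.23, 4.37], [0.02, 3.11], [-2.88, 2.88]. Speed limits (rad/s): [2.39, 2.39, 3.01, 3.14, 3.14, 3.14].

### API

Orientations are given as a unit quaternion [w, x, y, z].
In Python, from rig import ctrl, eyes, models gives the robot as it stands.
- The arm moves only by the shell command python3 -m crank 'ROWS' [FORCE]. ROWS is JSON, a list of rows, each an object with "dp": the shift along the tool's x, y, z in mm, a list of three; "roll": the turn about the tool's y in rad; "gripper": the closure in counts, from 0 (fully open) to 255 (shut). A call has 1 to 10 rows; each row is the pose to reach, as a shift and turn from the pose commanded when the call began, along the tool's axes at that moment; what a row does not reach only later rows make up. A row lasts 1/12 s, in which the tool goes at most 41.7 mm and 7.16 degrees, less where a joint would pass 70% of its speed; a pose out of reach is approached as far as the arm can. A call with a gripper value outside its range is refused whole. The fingers move at their own pace and stop on an object; FORCE is the grip in N (left out, the last holds). Time passes only in rows, so rows that repeat a pose let the fingers close. It gives the time, the measured TCP pose, the force and the opening at its end, in the units of the state.
- ctrl.sense(): the state, without advancing time (a new reading comes with each control period).
- eyes.capture(name): name is "side" or "top"; returns a dict with "color" (420x560x3 uint8, red, green, blue), "fx", "fy", "cx", "cy" (pixels), "R" (3x3) and "t" (3): a world point X has camera coordinates R X + t. Camera axes: x right, y down, z forward; pixel columns grow to the right and rows downward; lengths in mm; the calibration is good to about 2 mm. A picture is of the moment at which its call begins. There is no depth.
- ctrl.finish_job(): hands the job in, once; it reports no verdict.
Trained networks look in a picture, given as the dict that the camera call returned (one of the last four; its "shot" number tells which), for a name from the list of things; names that differ only in an ending like _2 or _b are one class to them, and where a whole thing is asked for, a point or a joint stands for the part that bears it (a point fixed in the world has none). Each returns a list of dicts, best first, with "confidence" (0 to 1); they miss things now and then, are a little off and sometimes report something else, mostly with a low value. They report only what shows in the picture. A call takes as long as a camera call. They do not tell look-alikes from the thing itself.
- models.spot_in(picture, label): "extent" ([centre column, centre row, width, height] in pixels, round what is visible of it).
- models.spot_point(picture, label): "centre" ([column, row] in pixels: a listed point, or the origin of a listed thing).
The state is a dict: "time_s": time; "joints": joint angles; "dq": joint speeds; "tau": joint torques, N m; "eef_pos": TCP position; "ee_rot": TCP orientation; "force": force on the tool from outside, world axes, zero at the start; "wrist_torque": the same for the moment, N m; "grip_width": opening from 0.0 (shut) to 1.0 (fully open).
Only numpy, scipy, OpenCV 4.12 (cv2) and the standard library are available. Lean on these libraries where they do the work, as an engineer would, in place of code of your own. Each camera call takes 0.05 s, during which the arm holds its last target. There are 200 camera calls.

## Working session

There is one attempt and no reset: what is moved stays moved. The work goes in short steps, Python scripts to look and compute and a shell command to move; the robot and the scene stay as the last step left them, time stands still between calls to the robot, and variables do not carry over. Pictures are saved under pics/ and viewed, about 8 in all and at most 12, crops included, and the job is handed in when it is done.

```bash
ls; mkdir -p pics; python3 - <<'E'
from rig import ctrl, eyes, models
import cv2, numpy as np
s=ctrl.sense(); print({k:np.round(v,3).tolist() for k,v in s.items() if k not in('tau','dq')}, ctrl.nose_length)
for n in('top','side'):
    p=eyes.capture(n); cv2.imwrite(f'pics/{n}0.png',cv2.cvtColor(p['color'],cv2.COLOR_RGB2BGR))
    print(n,p['fx'],p['cx'],p['cy'],np.round(p['R'],4).tolist(),np.round(p['t'],1).tolist())
    for l in('fixture','file_flat','oil_can','dial_gauge','nut_m16_0'):
        print(l,[(np.round(d['extent']).tolist(),round(d['confidence'],2)) for d in models.spot_in(p,l)],[(np.round(d['centre'],1).tolist(),round(d['confidence'],2)) for d in models.spot_point(p,l)])
    print('toe',[(np.round(d['centre'],1).tolist(),round(d['confidence'],2)) for d in models.spot_point(p,'file_toe')])
E
```

```text
pics
{'time_s': 0.0, 'joints': [-1.427, 0.313, 1.498, 0.0, 1.331, -0.223], 'eef_pos': [188.235, -489.843, 252.73], 'ee_rot': [0.129, -0.129, 0.696, -0.695], 'force': [-0.911, -0.303, -0.465], 'wrist_torque': [-0.027, 0.04, -0.019], 'grip_width': 1.003} 22.0
top 507.72475838164416 273.4451689889459 209.29762117101941 [[0.0229, -0.9994, 0.0278], [-0.9832, -0.0275, -0.1806], [0.1813, -0.0232, -0.9832]] [-64.1, 543.2, 1012.1]
fixture [([374.0, 215.0, 45.0, 45.0], 0.81), ([229.0, 262.0, 33.0, 33.0], 0.74)] [([372.0, 216.6], 0.91), ([228.9, 261.8], 0.57)]
file_flat [([341.0, 290.0, 121.0, 31.0], 0.94)] [([336.3, 290.2], 0.69)]
oil_can [([209.0, 177.0, 28.0, 34.0], 0.73)] [([210.1, 177.5], 0.71)]
dial_gauge [([158.0, 174.0, 29.0, 46.0], 0.63)] [([153.1, 179.1], 0.57)]
nut_m16_0 [] []
toe [([278.6, 277.7], 0.63)]
side 513.0736184123218 284.555210623796 211.24271904792323 [[0.9697, 0.2439, -0.0112], [0.2101, -0.8571, -0.4703], [-0.1243, 0.4537, -0.8824]] [-522.3, -117.9, 1281.9]
fixture [([248.0, 184.0, 34.0, 31.0], 0.75), ([258.0, 320.0, 56.0, 53.0], 0.67)] [([250.3, 185.4], 0.75), ([255.5, 321.5], 0.63)]
file_flat [([199.0, 268.0, 57.0, 100.0], 0.86)] [([203.0, 271.5], 0.71), ([224.4, 223.7], 0.59)]
oil_can [] []
dial_gauge [] [([337.7, 143.9], 0.57)]
nut_m16_0 [([344.0, 306.0, 15.0, 14.0], 0.57)] [([342.1, 306.8], 0.53)]
toe [([226.8, 222.1], 0.81)]
```

View pics/top0.png

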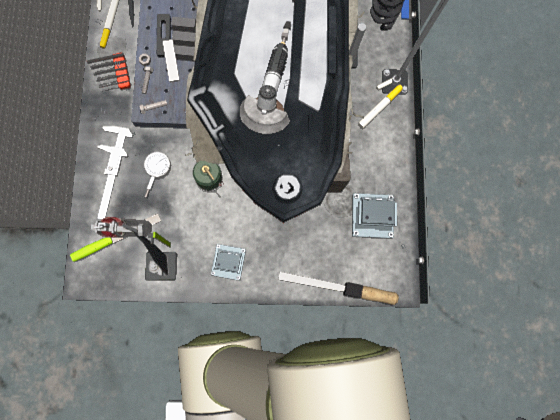

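View pics/side0.png

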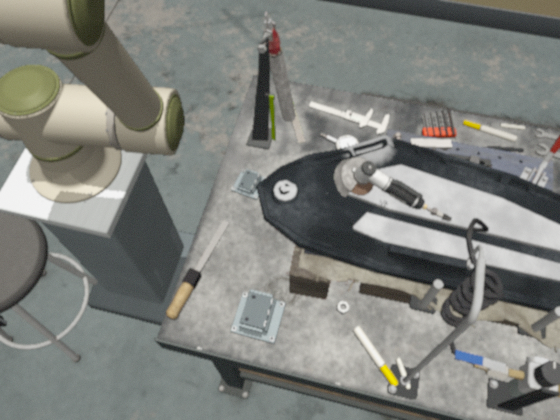

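Candidates: large fixture at top (374,215) / side (257,320); small look-alike at top (229,262) / side (248,184). The file is at top (341,290) with its black collar at (353,291); yellow- and green-handled tools are look-alikes. I choose the larger fixture and the wooden-handled file, and check both in a close crop.

```bash
cat > h.py <<'E'
import numpy as np, cv2
def ray(p,px,z):
    R,t=np.array(p['R']),np.array(p['t']); c=-R.T@t
    d=R.T@np.array([(px[0]-p['cx'])/p['fx'],(px[1]-p['cy'])/p['fy'],1]); return c+d*(z-c[2])/d[2]
def proj(p,X):
    q=np.array(p['R'])@np.array(X)+np.array(p['t']); return np.array([p['cx']+p['fx']*q[0]/q[2],p['cy']+p['fy']*q[1]/q[2]])
def tri(ps,pxs):
    A=[];b=[]
    for p,px in zip(ps,pxs):
        R,t=np.array(p['R']),np.array(p['t'])
        u=(px[0]-p['cx'])/p['fx'];v=(px[1]-p['cy'])/p['fy']
        A+= [R[0]-u*R[2],R[1]-v*R[2]]; b+=[u*t[2]-t[0],v*t[2]-t[1]]
    return np.linalg.lstsq(np.array(A),np.array(b),rcond=None)[0]
def crop(p,x0,y0,w,h,s): 
    return cv2.resize(cv2.cvtColor(p['color'],cv2.COLOR_RGB2BGR)[y0:y0+h,x0:x0+w],None,fx=s,fy=s,interpolation=cv2.INTER_CUBIC)
E
python3 - <<'E'
from rig import eyes
from h import *
a=eyes.capture('top');b=eyes.capture('side')
print('fix org',ray(a,(372,216.6),0),ray(b,(255.5,321.5),0))
print('file org',ray(a,(336.3,290.2),0),ray(b,(203,271.5),0)); print('toe',ray(a,(278.6,277.7),1),ray(b,(226.8,222.1),1))
A=crop(a,345,185,60,60,6);B=crop(b,225,285,70,60,6)
C=crop(a,270,262,133,45,6)
W=800; im=np.zeros((360+271,W,3),np.uint8); im[:360,:360]=A; im[:360,370:790]=B; C=cv2.resize(C,(W,271)); im[360:]=C
cv2.imwrite('pics/c1.png',im[:600])
E
```

```text
fix org [ 543.72380583 -268.6186992     0.        ] [ 544.65131208 -276.95799459    0.        ]
file org [ 381.89356389 -189.87865244    0.        ] [ 400.47817918 -196.02639829    0.        ]
toe [405.37026449 -65.85186641   1.        ] [415.87862075 -65.77028883   1.        ]
```

View pics/c1.png

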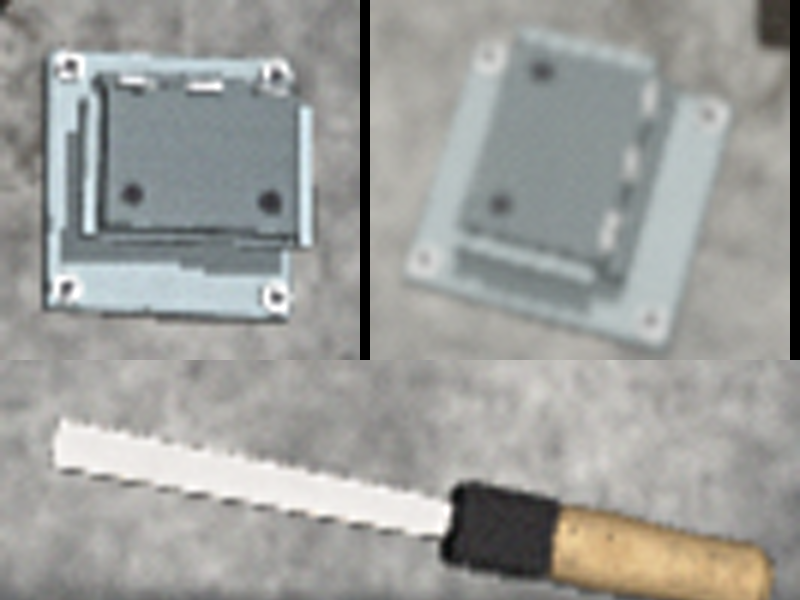

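Crop: three bright burrs show on the far edge at crop (133,83), (205,87), (272,90), so this is the large fixture. The file's collar is at crop (500,530), full picture ≈(353,290), blade toe left, wood handle right.

```bash
python3 - <<'E'
from rig import eyes
from h import *
a=eyes.capture('top');b=eyes.capture('side')
T=lambda x,y:(345+(x+.5)/6-.5,185+(y+.5)/6-.5)
S=lambda x,y:(225+(x-369.5)/6-.5,285+(y+.5)/6-.5)
F=lambda x,y:(270+(x+.5)/6.015-.5,262+(y-359.5)/6.02-.5)
n=['FL','FR','NR','NL']
P=[]
for k,t,s in zip(n,[(70,67),(277,75),(276,298),(66,289)],[(708,116),(650,320),(424,260),(488,57)]):
    P.append(tri([a,b],[T(*t),S(*s)])); print('screw',k,P[-1].round(1))
P=np.array(P); print('c',P.mean(0)); d=P[0]+P[1]-P[2]-P[3]; e=P[0]+P[3]-P[1]-P[2]; print(np.degrees([np.arctan2(d[1],d[0]),np.arctan2(-e[0],e[1])]))
for k,t,s in zip(n,[(104,75),(300,92),(296,236),(104,228)],[(655,60),(612,280),(462,232),(518,35)]): print('plate',k,tri([a,b],[T(*t),S(*s)]).round(1))
for k,t,s in zip(['bl','bm','br'],[(133,83),(205,87),(272,90)],[(650,97),(631,160),(609,228)]): print(k,tri([a,b],[T(*t),S(*s)]).round(1))
print('toe',ray(a,F(58,444),4)); print('col front',ray(a,F(452,527),28.5),'col back',ray(a,F(555,535),28.5),'handle end',ray(a,F(768,572),14))
E
```

```text
screw FL [ 587.8 -231.1   12.8]
screw FR [ 586.5 -306.6   14.6]
screw NR [ 504.8 -305.    13.1]
screw NL [ 505.9 -229.1   13.3]
c [ 546.25719538 -267.96682017   13.46924403]
[-1.28688538 -0.89988525]
plate FL [ 572.  -232.9   68.8]
plate FR [ 573.7 -305.3   49.4]
plate NR [ 521.3 -302.2   52.5]
plate NL [ 521.4 -233.5   59.5]
bl [ 571.9 -244.1   61.2]
bm [ 571.1 -268.2   64.4]
br [ 570.4 -292.    64. ]
toe [409.83835707 -66.98124025   4.        ]
col front [ 383.33712318 -203.23071632   28.5       ] col back [ 381.44388487 -239.07445185   28.5       ] handle end [ 370.77843238 -317.06348107   14.        ]
```

```bash
cat >> h.py <<'E'
from scipy.spatial.transform import Rotation as Ro
def goto(s,xyz=None,jaw=None):
    "dp (tool mm) and roll (rad) to bring TCP to xyz with tool z at world yaw jaw (deg)"
    q=s['ee_rot']; R=Ro.from_quat([q[1],q[2],q[3],q[0]]).as_matrix()
    z=R[:,2]; cur=np.degrees(np.arctan2(z[1],z[0])); d=R.T@(np.array(xyz)-s['eef_pos'])
    roll=-((jaw-cur+180)%360-180)
    print('t',round(s['time_s'],2),'pos',np.round(s['eef_pos'],1),'jawyaw',round(cur,2),'F',np.round(s['force'],1),'M',np.round(s['wrist_torque'],2),'w',round(s['grip_width'],3))
    print('R',R.round(3).tolist()); print('dp',d.round(1),'roll',round(np.radians(roll),3))
E
python3 - <<'E'
from rig import ctrl
from h import *
goto(ctrl.sense(),(383.5,-223,110),-8.9)
E
```

```text
t 1.4 pos [ 188.3 -490.1  253.3] jawyaw -68.98 F [-1.1  0.4 -0. ] M [-0.01  0.01  0.01] w 1.0
R [[-0.933, 0.0, 0.359], [-0.359, 0.0, -0.933], [-0.0, -1.0, -0.0]]
dp [-278.   143.3 -179.3] roll -1.049
```

```bash
python3 -m crank '[{"dp":[-278,143,-179],"roll":-1.049,"gripper":0},{"dp":[-278,143,-179],"roll":-1.049,"gripper":0},{"dp":[-278,143,-179],"roll":-1.049,"gripper":0},{"dp":[-278,143,-179],"roll":-1.049,"gripper":0},{"dp":[-278,143,-179],"roll":-1.049,"gripper":0},{"dp":[-278,143,-179],"roll":-1.049,"gripper":0},{"dp":[-278,143,-179],"roll":-1.049,"gripper":0},{"dp":[-278,143,-179],"roll":-1.049,"gripper":0},{"dp":[-278,143,-179],"roll":-1.049,"gripper":0},{"dp":[-278,143,-179],"roll":-1.049,"gripper":0}]' 120
python3 -m crank '[{"dp":[0,0,0],"roll":0,"gripper":0}]'
python3 - <<'E'
from rig import ctrl,eyes
from h import *
goto(ctrl.sense(),(383.5,-223,25),-8.9)
a=eyes.capture('top');b=eyes.capture('side')
A=crop(a,265,255,140,60,5);B=crop(b,150,210,110,120,4)
im=np.zeros((790,700,3),np.uint8); im[:300,:]=A; B=crop(b,150,210,110,120,2.5); im[300:600,:275]=B
cv2.imwrite('pics/c2.png',im[:600])
E
```

```text
time_s: 2.23
eef_pos: [384.5, -219.4, 108.5]
ee_rot: [0.462, -0.462, 0.537, -0.534]
force: [0.1, -0.9, 0.4]
grip_width: 1.001
time_s: 2.32
eef_pos: [383.9, -222.5, 110.0]
ee_rot: [0.46, -0.46, 0.537, -0.536]
force: [-0.8, 0.3, -0.1]
grip_width: 1.001
t 2.32 pos [ 383.9 -222.5  110. ] jawyaw -8.77 F [-0.8  0.3 -0.1] M [-0.01 -0.03 -0.01] w 1.001
R [[-0.152, -0.001, 0.988], [-0.988, 0.0, -0.152], [-0.0, -1.0, -0.001]]
dp [ 0.6 85.  -0.3] roll 0.002
```

View pics/c2.png

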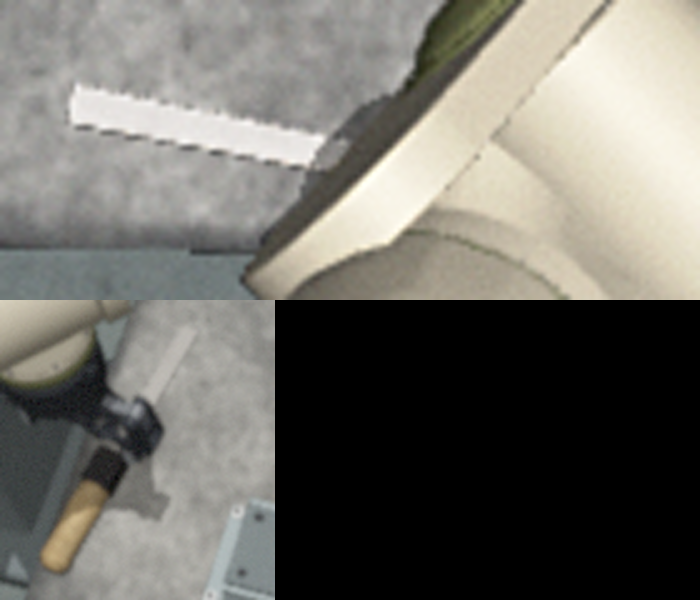

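The fingers straddle above the collar, toward its front; the handle and black collar are visible at side-crop (105,468). I check the along-file position using the first side picture.

```bash
python3 - <<'E'
from rig import eyes
from h import *
b=eyes.capture('side')
# projected expected collar ends and handle end for estimate
o=np.array([383.5,-223]);d=np.array([.154,.988])
for n,u,z in(('c',0,28.5),('back',-18,28.5),('backlow',-18,0.5),('front',18,28.5),('hend',-96,14),('toe',159,4)): print(n,proj(b,[*(o+d*u),z]).round(1))
im=cv2.imread('pics/side0.png')
cv2.imwrite('pics/c3.png',cv2.resize(im[210:330,160:240],None,fx=5,fy=5,interpolation=cv2.INTER_CUBIC))
E
```

```text
c [189.6 276.3]
back [185.6 283.6]
backlow [188. 288.]
front [193.5 269.1]
hend [169.4 318.4]
toe [223.4 220.9]
```

View pics/c3.png

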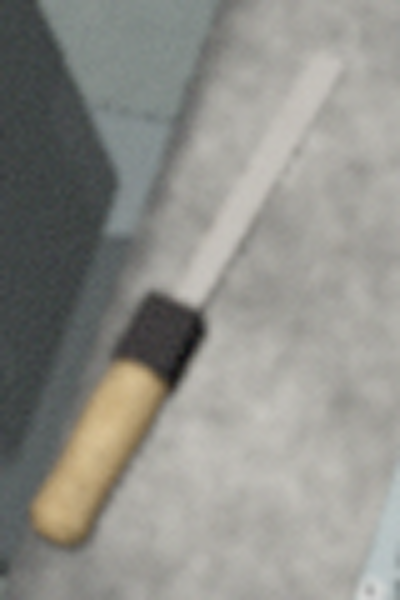

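Side crop: collar front (194.4,270), back (188,282), toe (224.6,222), within about 1.5 px of the estimate; shift x by about +2 mm and descend.

```bash
python3 -m crank '[{"dp":[0,30,1],"gripper":0},{"dp":[0,60,1],"gripper":0},{"dp":[0,80,1],"gripper":0},{"dp":[0,85,1],"gripper":0},{"dp":[0,85,1],"gripper":0}]' 120
python3 -m crank '[{"dp":[0,0,0],"gripper":255},{"dp":[0,0,0],"gripper":255},{"dp":[0,0,0],"gripper":255},{"dp":[0,0,0],"gripper":255},{"dp":[0,0,0],"gripper":255},{"dp":[0,0,0],"gripper":255},{"dp":[0,0,0],"gripper":255},{"dp":[0,0,0],"gripper":255}]' 120
python3 -m crank '[{"dp":[0,0,0],"gripper":255},{"dp":[0,0,0],"gripper":255},{"dp":[0,0,0],"gripper":255},{"dp":[0,0,0],"gripper":255}]' 120
```

```text
$[0]: bad value
$[0]: bad value
$[0]: bad value
```

```bash
python3 -m crank '[{"dp":[0,30,1],"roll":0,"gripper":0},{"dp":[0,60,1],"roll":0,"gripper":0},{"dp":[0,80,1],"roll":0,"gripper":0},{"dp":[0,85,1],"roll":0,"gripper":0},{"dp":[0,85,1],"roll":0,"gripper":0}]' 120
python3 -m crank '[{"dp":[0,0,0],"roll":0,"gripper":255},{"dp":[0,0,0],"roll":0,"gripper":255},{"dp":[0,0,0],"roll":0,"gripper":255},{"dp":[0,0,0],"roll":0,"gripper":255},{"dp":[0,0,0],"roll":0,"gripper":255},{"dp":[0,0,0],"roll":0,"gripper":255},{"dp":[0,0,0],"roll":0,"gripper":255},{"dp":[0,0,0],"roll":0,"gripper":255}]' 120
python3 -m crank '[{"dp":[0,0,0],"roll":0,"gripper":255},{"dp":[0,0,0],"roll":0,"gripper":255},{"dp":[0,0,0],"roll":0,"gripper":255},{"dp":[0,0,0],"roll":0,"gripper":255}]' 120
```

```text
time_s: 2.88
eef_pos: [384.0, -224.0, 24.9]
ee_rot: [0.459, -0.459, 0.538, -0.537]
force: [-0.6, -0.6, 0.6]
grip_width: 1.0
time_s: 3.55
eef_pos: [384.9, -223.7, 26.4]
ee_rot: [-0.46, 0.46, -0.537, 0.538]
force: [-1.6, 1.3, 12.0]
grip_width: 0.306
time_s: 3.88
eef_pos: [385.0, -223.7, 26.4]
ee_rot: [-0.46, 0.46, -0.537, 0.538]
force: [-3.0, 2.0, 12.4]
grip_width: 0.301
```

```bash
python3 -m crank '[{"dp":[0,-10,0],"roll":0,"gripper":255},{"dp":[0,-30,0],"roll":0,"gripper":255},{"dp":[0,-60,0],"roll":0,"gripper":255},{"dp":[0,-90,-10],"roll":0,"gripper":255},{"dp":[0,-115,-25],"roll":0,"gripper":255},{"dp":[0,-115,-30],"roll":0,"gripper":255}]'
python3 -m crank '[{"dp":[0,0,0],"roll":0.12,"gripper":255},{"dp":[0,0,0],"roll":0.24,"gripper":255},{"dp":[0,0,0],"roll":0.36,"gripper":255},{"dp":[0,0,0],"roll":0.48,"gripper":255},{"dp":[0,0,0],"roll":0.6,"gripper":255},{"dp":[0,0,0],"roll":0.72,"gripper":255},{"dp":[0,0,0],"roll":0.84,"gripper":255},{"dp":[0,0,0],"roll":0.96,"gripper":255},{"dp":[0,0,0],"roll":1.08,"gripper":255},{"dp":[0,0,0],"roll":1.2,"gripper":255}]'
python3 -m crank '[{"dp":[0,0,0],"roll":0.12,"gripper":255},{"dp":[0,0,0],"roll":0.24,"gripper":255},{"dp":[0,0,0],"roll":0.24,"gripper":255},{"dp":[0,0,0],"roll":0.24,"gripper":255}]'
python3 - <<'E'
from rig import ctrl,eyes,models
from h import *
a=eyes.capture('top');b=eyes.capture('side')
s=ctrl.sense(); goto(s,(395.8,-240.9,140),-91.2)
for p in(a,b): print([(np.round(d['centre'],1).tolist(),round(d['confidence'],2)) for d in models.spot_point(p,'file_toe')])
im=np.zeros((600,700,3),np.uint8); im[:300,:]=crop(a,285,195,140,60,5); im[300:,:]=crop(b,150,230,140,60,5)
cv2.imwrite('pics/c4.png',im)
E
```

```text
time_s: 4.38
eef_pos: [355.1, -219.6, 144.1]
ee_rot: [-0.46, 0.46, -0.535, 0.539]
force: [0.6, -1.0, -1.4]
grip_width: 0.3
time_s: 5.22
eef_pos: [354.7, -218.5, 139.5]
ee_rot: [0.074, -0.074, 0.704, -0.703]
force: [-0.3, 0.2, -2.4]
grip_width: 0.301
time_s: 5.55
eef_pos: [354.8, -218.6, 139.8]
ee_rot: [-0.008, 0.007, 0.707, -0.707]
force: [0.5, 0.5, -2.3]
grip_width: 0.303
t 5.65 pos [ 354.9 -218.7  140. ] jawyaw -91.2 F [-0.7  0.2 -1.7] M [ 0.03 -0.03  0.01] w 0.303
R [[-1.0, -0.0, -0.021], [0.021, 0.0, -1.0], [0.0, -1.0, -0.0]]
dp [-41.4  -0.   21.3] roll 0.0
[([361.2, 220.1], 0.79)]
[([244.9, 271.2], 0.6), ([336.1, 142.2], 0.19)]
```

View pics/c4.png

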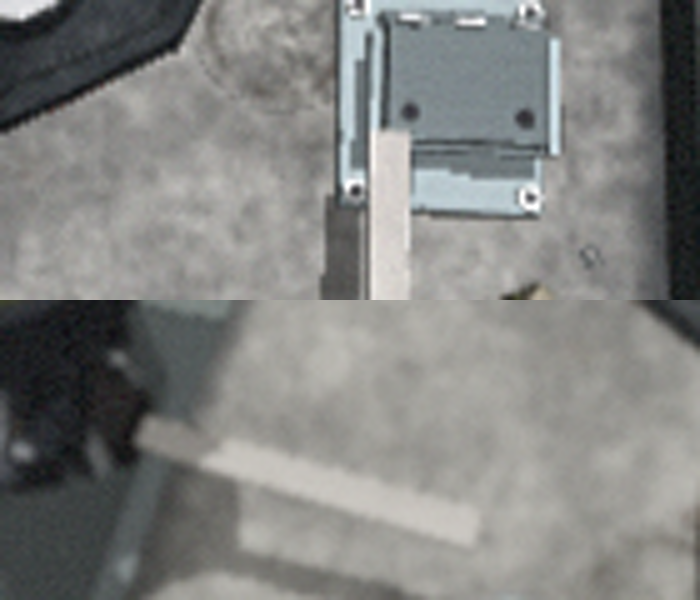

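Top part: the toe end is at (362.8,220.8), pointing straight along the filing direction and still short of the plate. Side part: the toe end is at (245,275). The file is held straight.

```bash
python3 - <<'E'
from rig import eyes
from h import *
a=eyes.capture('top');b=eyes.capture('side')
print(tri([a,b],[(362.8,220.8),(244.8,275)]),tri([a,b],[(361.2,220.1),(244.9,271.2)]))
for z in(112,116,120): print(z,ray(a,(362.8,220.8),z),ray(b,(244.8,275),z))
for x,y in((514,-222),): print(proj(a,(x,y,117)),proj(b,(x,y,117)))
E
```

```text
[ 514.6557026  -223.61370123  119.07824984] [ 514.36819892 -218.85584882  127.65449497]
112 [ 515.21862556 -225.42077512  112.        ] [ 513.95294031 -220.75873961  112.        ]
116 [ 514.55476108 -224.60743347  116.        ] [ 514.690441   -222.15583291  116.        ]
120 [ 513.89089661 -223.79409182  120.        ] [ 515.4279417  -223.55292621  120.        ]
[361.58132074 220.96267011] [244.44635047 274.66669225]
```

```bash
python3 -m crank '[{"dp":[-20,0,10],"roll":0,"gripper":255},{"dp":[-42,0,20.5],"roll":0,"gripper":255},{"dp":[-42.5,20,20.5],"roll":0,"gripper":255},{"dp":[-42.5,35,20.5],"roll":0,"gripper":255},{"dp":[-42.5,43,20.5],"roll":0,"gripper":255},{"dp":[-42.5,43,20.5],"roll":0,"gripper":255},{"dp":[-42.5,43,20.5],"roll":0,"gripper":255}]'
python3 -m crank '[{"dp":[0,1,0],"roll":0,"gripper":255},{"dp":[0,2,0],"roll":0,"gripper":255},{"dp":[0,3,0],"roll":0,"gripper":255},{"dp":[0,3,0],"roll":0,"gripper":255}]'
python3 -c "
from rig import ctrl;from h import *
goto(ctrl.sense(),(397,-240,85),-91.2)"
```

```text
time_s: 6.43
eef_pos: [396.9, -240.4, 97.5]
ee_rot: [-0.009, 0.008, 0.707, -0.707]
force: [0.2, 0.2, -1.0]
grip_width: 0.305
time_s: 6.77
eef_pos: [397.0, -240.4, 94.5]
ee_rot: [0.008, -0.009, -0.707, 0.707]
force: [0.1, -0.7, -1.3]
grip_width: 0.302
t 6.77 pos [ 397.  -240.4   94.5] jawyaw -91.39 F [ 0.1 -0.7 -1.3] M [-0.05 -0.02  0.01] w 0.302
R [[-1.0, 0.0, -0.024], [0.024, -0.0, -1.0], [-0.0, -1.0, 0.0]]
dp [-0.   9.5 -0.4] roll -0.003
```

```bash
python3 -m crank '[{"dp":[0,1,0],"roll":0,"gripper":255},{"dp":[0,2,0],"roll":0,"gripper":255},{"dp":[0,3,0],"roll":0,"gripper":255},{"dp":[0,3,0],"roll":0,"gripper":255}]'
python3 -m crank '[{"dp":[0,1,0],"roll":0,"gripper":255},{"dp":[0,2,0],"roll":0,"gripper":255},{"dp":[0,2,0],"roll":0,"gripper":255}]'
python3 -c "
from rig import ctrl;from h import *
goto(ctrl.sense(),(397,-240,85),-91.2)"
```

```text
time_s: 7.1
eef_pos: [396.8, -240.3, 91.1]
ee_rot: [-0.009, 0.008, 0.707, -0.707]
force: [0.4, -0.4, -2.7]
grip_width: 0.3
time_s: 7.35
eef_pos: [396.8, -240.3, 89.1]
ee_rot: [-0.009, 0.008, 0.707, -0.707]
force: [-0.1, -1.1, -2.1]
grip_width: 0.303
t 7.35 pos [ 396.8 -240.3   89.1] jawyaw -91.39 F [-0.1 -1.1 -2.1] M [ 0.06 -0.08 -0.04] w 0.303
R [[-1.0, -0.0, -0.024], [0.024, 0.0, -1.0], [0.0, -1.0, -0.0]]
dp [-0.1  4.1 -0.3] roll -0.003
```

```bash
cat > st.py <<'E'
from rig import ctrl
import numpy as np
s=ctrl.sense(); print('t',round(s['time_s'],2),'p',np.round(s['eef_pos'],1),'F',np.round(s['force'],1),'M',np.round(s['wrist_torque'],2))
E
for i in 1 ; do python3 -m crank '[{"dp":[0,1,0],"roll":0,"gripper":255},{"dp":[0,1.5,0],"roll":0,"gripper":255},{"dp":[0,1.5,0],"roll":0,"gripper":255}]' >/dev/null; python3 st.py; done
python3 -m crank '[{"dp":[0,1,0],"roll":0,"gripper":255},{"dp":[0,1,0],"roll":0,"gripper":255},{"dp":[0,1,0],"roll":0,"gripper":255}]' >/dev/null; python3 st.py
```

```text
t 7.6 p [ 396.9 -240.3   87.7] F [ 0.   0.9 -1.5] M [-0.01 -0.04 -0.02]
t 7.85 p [ 396.9 -240.3   86.8] F [ 0.  -0.8 -2.3] M [-0.02 -0.08  0.  ]
```

```bash
python3 -m crank '[{"dp":[0,0.5,0],"roll":0,"gripper":255},{"dp":[0,1,0],"roll":0,"gripper":255},{"dp":[0,1,0],"roll":0,"gripper":255}]' >/dev/null; python3 st.py
python3 -m crank '[{"dp":[0,0.5,0],"roll":0,"gripper":255},{"dp":[0,1,0],"roll":0,"gripper":255},{"dp":[0,1,0],"roll":0,"gripper":255}]' >/dev/null; python3 st.py
```

```text
t 8.1 p [ 396.9 -240.3   85.7] F [-0.5 -0.3 -2.6] M [-0.01 -0.05 -0.02]
t 8.35 p [ 397.  -240.4   84.8] F [-0.5 -0.3 -0. ] M [ 0.06 -0.12  0.  ]
```

```bash
python3 -m crank '[{"dp":[0,0.5,0],"roll":0,"gripper":255},{"dp":[0,1,0],"roll":0,"gripper":255},{"dp":[0,1,0],"roll":0,"gripper":255}]' >/dev/null; python3 st.py
```

```text
t 8.6 p [ 397.  -240.4   83.9] F [-1.9 -0.3  1.6] M [-0.02 -0.25  0.05]
```

Contact at TCP z ≈ 85 (plate top ≈ 59–60 mm). First stroke.

```bash
python3 -m crank '[{"dp":[-3,0,0],"roll":0,"gripper":255},{"dp":[-6,0,0],"roll":0,"gripper":255},{"dp":[-9,0,0],"roll":0,"gripper":255},{"dp":[-12,0,0],"roll":0,"gripper":255},{"dp":[-14,0,0],"roll":0,"gripper":255}]'  >/dev/null; python3 st.py
python3 -m crank '[{"dp":[-2,0.1,0],"roll":0,"gripper":255},{"dp":[-4,0.2,0],"roll":0,"gripper":255},{"dp":[-6,0.3,0],"roll":0,"gripper":255}]'  >/dev/null; python3 st.py
python3 -m crank '[{"dp":[-2,0.1,0],"roll":0,"gripper":255},{"dp":[-4,0.2,0],"roll":0,"gripper":255},{"dp":[-6,0.4,0],"roll":0,"gripper":255}]'  >/dev/null; python3 st.py
```

```text
t 9.02 p [ 411.3 -240.7   83.8] F [-4.  -0.3  1.6] M [-0.04  0.16 -0.04]
t 9.27 p [ 417.3 -240.9   83.5] F [-2.   0.2  1.8] M [-0.06 -0.27 -0.  ]
t 9.52 p [ 423.2 -241.    83.1] F [-2.4 -0.1  1.5] M [-0.   -0.29 -0.03]
```

```bash
python3 -m crank '[{"dp":[-2,0.2,0],"roll":0,"gripper":255},{"dp":[-4,0.4,0],"roll":0,"gripper":255},{"dp":[-6,0.6,0],"roll":0,"gripper":255},{"dp":[-8,0.8,0],"roll":0,"gripper":255},{"dp":[-9,0.9,0],"roll":0,"gripper":255}]'  >/dev/null; python3 st.py
python3 -m crank '[{"dp":[-1,-4,0],"roll":0,"gripper":255},{"dp":[-1,-20,0],"roll":0,"gripper":255},{"dp":[-1,-45,0],"roll":0,"gripper":255},{"dp":[0,-50,0],"roll":0,"gripper":255},{"dp":[34,-50,0],"roll":0,"gripper":255},{"dp":[70,-50,0],"roll":0,"gripper":255},{"dp":[70,-50,0],"roll":0,"gripper":255}]'; python3 st.py
python3 - <<'E'
from rig import eyes
from h import *
a=eyes.capture('top');b=eyes.capture('side')
im=np.zeros((420,800,3),np.uint8); im[:420,:420]=crop(a,345,175,60,60,7); im[:420,420:]=cv2.resize(crop(b,225,280,54,60,7),None,fx=1,fy=1)[:,:380] if 0 else crop(b,235,280,54,60,7)[:,:380].copy() if 0 else cv2.resize(crop(b,238,280,54,60,7),(380,420))
cv2.imwrite('pics/c5.png',im)
E
```

```text
t 9.93 p [ 432.2 -241.3   82.3] F [-3.  -0.6  2.5] M [-0.04 -0.34 -0.  ]
time_s: 10.52
eef_pos: [357.4, -237.6, 130.8]
ee_rot: [-0.011, 0.007, 0.708, -0.706]
force: [-0.3, 0.4, -2.4]
grip_width: 0.3
t 10.52 p [ 357.4 -237.6  130.8] F [-0.3  0.4 -2.4] M [ 0.02 -0.05  0.01]
```

View pics/c5.png

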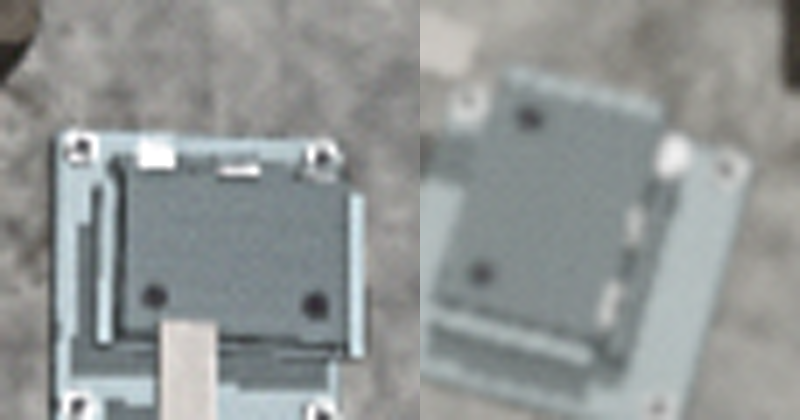

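Left burr is now a flat bright square at crop (157,155); middle and right still stand and the plate is home. Next, the middle one.

```bash
python3 -m crank '[{"dp":[0,0,25.5],"roll":0,"gripper":255},{"dp":[-39.5,0,25.5],"roll":0,"gripper":255},{"dp":[-39.5,30,25.5],"roll":0,"gripper":255},{"dp":[-39.5,41,25.5],"roll":0,"gripper":255},{"dp":[-39.5,44,25.5],"roll":0,"gripper":255},{"dp":[-39.5,44,25.5],"roll":0,"gripper":255},{"dp":[-39.5,44,25.5],"roll":0,"gripper":255}]' >/dev/null; python3 -c "
from rig import ctrl;from h import *
goto(ctrl.sense(),(397,-264.4,84),-91.3)"
```

```text
t 11.2 pos [ 401.4 -266.2   88.7] jawyaw -91.37 F [-0.1  1.  -1.2] M [ 0.02 -0.06 -0.01] w 0.306
R [[-1.0, 0.001, -0.024], [0.024, -0.001, -1.0], [-0.001, -1.0, 0.001]]
dp [ 4.4  4.7 -1.7] roll -0.001
```

```bash
python3 -m crank '[{"dp":[4,0,-1.5],"roll":0,"gripper":255},{"dp":[4,0,-1.5],"roll":0,"gripper":255},{"dp":[4,1.5,-1.5],"roll":0,"gripper":255},{"dp":[4,3,-1.5],"roll":0,"gripper":255},{"dp":[4,3,-1.5],"roll":0,"gripper":255},{"dp":[4,3,-1.5],"roll":0,"gripper":255}]' >/dev/null; python3 st.py
python3 -m crank '[{"dp":[0,0.5,0],"roll":0,"gripper":255},{"dp":[0,1,0],"roll":0,"gripper":255},{"dp":[0,1,0],"roll":0,"gripper":255}]' >/dev/null; python3 st.py
```

```text
t 11.7 p [ 396.9 -264.5   85.3] F [ 0.3  0.6 -0.9] M [-0.05 -0.04 -0.05]
t 11.95 p [ 396.9 -264.5   84.3] F [-0.9  0.4  0.2] M [-0.05 -0.17  0.  ]
```

Contact as before; half a millimetre more, then the stroke.

```bash
python3 -m crank '[{"dp":[0,0.4,0],"roll":0,"gripper":255},{"dp":[-3,0.4,0],"roll":0,"gripper":255},{"dp":[-6,0.4,0],"roll":0,"gripper":255},{"dp":[-9,0.4,0],"roll":0,"gripper":255},{"dp":[-12,0.4,0],"roll":0,"gripper":255},{"dp":[-14,0.4,0],"roll":0,"gripper":255}]'  >/dev/null; python3 st.py
python3 -m crank '[{"dp":[-2,0.1,0],"roll":0,"gripper":255},{"dp":[-4,0.2,0],"roll":0,"gripper":255},{"dp":[-6,0.3,0],"roll":0,"gripper":255},{"dp":[-8,0.4,0],"roll":0,"gripper":255},{"dp":[-10,0.5,0],"roll":0,"gripper":255},{"dp":[-12,0.7,0],"roll":0,"gripper":255}]'  >/dev/null; python3 st.py
python3 -m crank '[{"dp":[-2,0.2,0],"roll":0,"gripper":255},{"dp":[-4,0.4,0],"roll":0,"gripper":255},{"dp":[-6,0.6,0],"roll":0,"gripper":255},{"dp":[-8,0.8,0],"roll":0,"gripper":255},{"dp":[-9,0.9,0],"roll":0,"gripper":255}]'  >/dev/null; python3 st.py
```

```text
t 12.45 p [ 411.1 -264.7   83.8] F [-5.7 -0.5  2.2] M [-0.07  0.33 -0.07]
t 12.95 p [ 423.1 -265.    83.1] F [-1.3 -0.2  1.8] M [-0.05 -0.29  0.05]
t 13.37 p [ 432.1 -265.3   82.3] F [-1.   0.2  2.4] M [ 0.01 -0.28  0.05]
```

```bash
python3 -m crank '[{"dp":[-1,-4,0],"roll":0,"gripper":255},{"dp":[-1,-20,0],"roll":0,"gripper":255},{"dp":[-1,-45,0],"roll":0,"gripper":255},{"dp":[0,-50,0],"roll":0,"gripper":255},{"dp":[0,-50,0],"roll":0,"gripper":255},{"dp":[35,-50,0],"roll":0,"gripper":255},{"dp":[35,-50,24.5],"roll":0,"gripper":255},{"dp":[35,-50,24.5],"roll":0,"gripper":255},{"dp":[35,-50,24.5],"roll":0,"gripper":255}]' >/dev/null;  python3 -c "
from rig import ctrl;from h import *
goto(ctrl.sense(),(396.5,-288.4,84.5),-91.3)"
```

```text
t 14.12 pos [ 395.7 -289.   131. ] jawyaw -91.47 F [-0.2  0.4 -2.6] M [-0.04 -0.03 -0.03] w 0.302
R [[-1.0, -0.001, -0.026], [0.026, 0.001, -1.0], [0.001, -1.0, -0.001]]
dp [-0.9 46.5 -0.6] roll -0.003
```

```bash
python3 -m crank '[{"dp":[-1,20,-0.5],"roll":0,"gripper":255},{"dp":[-1,35,-0.5],"roll":0,"gripper":255},{"dp":[-1,42,-0.5],"roll":0,"gripper":255},{"dp":[-1,44,-0.5],"roll":0,"gripper":255},{"dp":[-1,44,-0.5],"roll":0,"gripper":255},{"dp":[-1,44,-0.5],"roll":0,"gripper":255}]' >/dev/null; python3 st.py
python3 -m crank '[{"dp":[0,1,0],"roll":0,"gripper":255},{"dp":[0,2,0],"roll":0,"gripper":255},{"dp":[0,2,0],"roll":0,"gripper":255},{"dp":[0,2,0],"roll":0,"gripper":255}]' >/dev/null; python3 st.py
```

```text
t 14.62 p [ 397.6 -288.4   88.7] F [ 0.2 -0.4 -2. ] M [ 0.02 -0.09  0.05]
t 14.95 p [ 397.3 -288.4   86.4] F [ 0.3 -0.5 -2.2] M [-0.02 -0.08  0.03]
```

```bash
python3 -m crank '[{"dp":[0,0.4,0],"roll":0,"gripper":255},{"dp":[0,0.4,0],"roll":0,"gripper":255},{"dp":[0,0.4,0],"roll":0,"gripper":255}]' >/dev/null; python3 st.py
```

```text
t 15.2 p [ 397.2 -288.4   85.8] F [-0.7 -0.5 -2.9] M [-0.02 -0.05 -0.04]
```

```bash
python3 -m crank '[{"dp":[0,0.7,0],"roll":0,"gripper":255},{"dp":[0,1.4,0],"roll":0,"gripper":255},{"dp":[0,1.4,0],"roll":0,"gripper":255}]' >/dev/null; python3 st.py
```

```text
t 15.45 p [ 397.3 -288.4   84.4] F [-1.2  0.5 -0.3] M [ 0.06 -0.22  0.06]
```

```bash
python3 -m crank '[{"dp":[0,0.5,0],"roll":0,"gripper":255},{"dp":[-3,0.5,0],"roll":0,"gripper":255},{"dp":[-6,0.5,0],"roll":0,"gripper":255},{"dp":[-9,0.5,0],"roll":0,"gripper":255},{"dp":[-12,0.5,0],"roll":0,"gripper":255},{"dp":[-14,0.5,0],"roll":0,"gripper":255}]'  >/dev/null; python3 st.py
python3 -m crank '[{"dp":[-2,0.1,0],"roll":0,"gripper":255},{"dp":[-4,0.2,0],"roll":0,"gripper":255},{"dp":[-6,0.3,0],"roll":0,"gripper":255},{"dp":[-8,0.4,0],"roll":0,"gripper":255},{"dp":[-10,0.5,0],"roll":0,"gripper":255},{"dp":[-12,0.7,0],"roll":0,"gripper":255}]'  >/dev/null; python3 st.py
python3 -m crank '[{"dp":[-2,0.2,0],"roll":0,"gripper":255},{"dp":[-4,0.4,0],"roll":0,"gripper":255},{"dp":[-6,0.6,0],"roll":0,"gripper":255},{"dp":[-8,0.8,0],"roll":0,"gripper":255},{"dp":[-9,0.9,0],"roll":0,"gripper":255}]'  >/dev/null; python3 st.py
python3 -m crank '[{"dp":[-1,-4,0],"roll":0,"gripper":255},{"dp":[-1,-20,0],"roll":0,"gripper":255},{"dp":[-1,-45,0],"roll":0,"gripper":255},{"dp":[0,-50,0],"roll":0,"gripper":255},{"dp":[0,-50,0],"roll":0,"gripper":255},{"dp":[40,-50,0],"roll":0,"gripper":255},{"dp":[77,-50,0],"roll":0,"gripper":255},{"dp":[77,-50,0],"roll":0,"gripper":255},{"dp":[77,-50,0],"roll":0,"gripper":255}]' >/dev/null;  python3 st.py
python3 - <<'E'
from rig import eyes
from h import *
a=eyes.capture('top');b=eyes.capture('side')
im=np.zeros((420,800,3),np.uint8); im[:420,:420]=crop(a,345,175,60,60,7); im[:420,420:]=cv2.resize(crop(b,238,280,54,60,7),(380,420))
cv2.imwrite('pics/c6.png',im)
E
```

```text
t 15.95 p [ 411.4 -288.7   83.9] F [-4.6 -0.1  1.4] M [-0.11  0.11 -0.15]
t 16.45 p [ 423.5 -289.    83.2] F [-1.3  0.   0.3] M [ 0.02 -0.23 -0.01]
t 16.87 p [ 432.5 -289.3   82.4] F [-2.7 -0.4  2.6] M [ 0.   -0.26  0.  ]
t 17.62 p [ 354.  -286.9  131.3] F [-0.5 -0.8 -2.9] M [-0.02  0.    0.02]
```

View pics/c6.png

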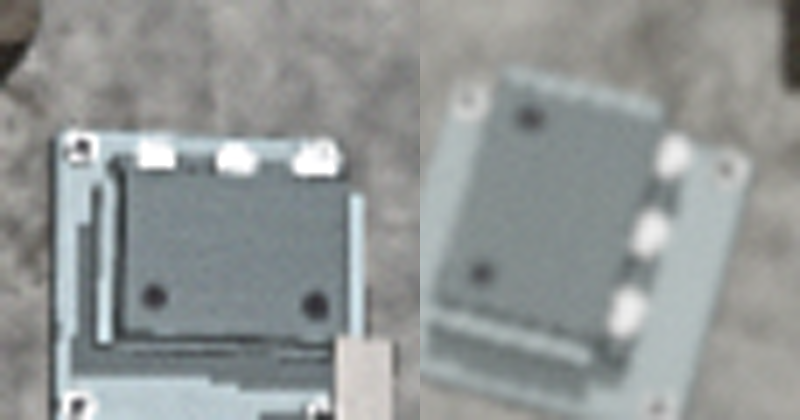

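All three burrs show as equal flat squares at crop (157,155), (237,158), (318,160), and the plate is unmoved. I put the file back where it first lay, which is open bench.

```bash
python3 -m crank '[{"dp":[0,0,-35],"roll":-0.12,"gripper":255},{"dp":[0,0,-65],"roll":-0.24,"gripper":255},{"dp":[0,0,-65],"roll":-0.36,"gripper":255},{"dp":[0,0,-65],"roll":-0.48,"gripper":255},{"dp":[0,0,-65],"roll":-0.6,"gripper":255},{"dp":[0,0,-65],"roll":-0.72,"gripper":255},{"dp":[0,0,-65],"roll":-0.84,"gripper":255},{"dp":[0,0,-65],"roll":-0.96,"gripper":255},{"dp":[0,0,-65],"roll":-1.08,"gripper":255},{"dp":[0,0,-65],"roll":-1.2,"gripper":255}]' >/dev/null
python3 -m crank '[{"dp":[0,0,0],"roll":-0.12,"gripper":255},{"dp":[0,0,0],"roll":-0.24,"gripper":255},{"dp":[0,0,0],"roll":-0.24,"gripper":255},{"dp":[0,0,0],"roll":-0.24,"gripper":255}]' >/dev/null
python3 -c "
from rig import ctrl;from h import *
goto(ctrl.sense(),(385,-223,29),-8.8)"
```

```text
t 18.88 pos [ 357.4 -222.3  132. ] jawyaw -9.04 F [ 0.2 -0.2 -3.3] M [0.02 0.   0.03] w 0.305
R [[-0.157, -0.0, 0.988], [-0.988, 0.0, -0.157], [-0.0, -1.0, -0.0]]
dp [ -3.6 103.   27.4] roll -0.004
```

```bash
python3 -m crank '[{"dp":[0,0,27],"roll":0,"gripper":255},{"dp":[0,35,27],"roll":0,"gripper":255},{"dp":[0,70,27],"roll":0,"gripper":255},{"dp":[0,90,27],"roll":0,"gripper":255},{"dp":[0,100,27],"roll":0,"gripper":255},{"dp":[0,102,27],"roll":0,"gripper":255},{"dp":[0,102,27],"roll":0,"gripper":255},{"dp":[0,102,27],"roll":0,"gripper":255}]' >/dev/null; python3 st.py
python3 -m crank '[{"dp":[0,1,0],"roll":0,"gripper":255},{"dp":[0,2,0],"roll":0,"gripper":255},{"dp":[0,2,0],"roll":0,"gripper":255},{"dp":[0,2,0],"roll":0,"gripper":255}]' >/dev/null; python3 st.py
```

```text
t 19.55 p [ 384.  -226.9   30.9] F [ 0.3  0.2 -1.6] M [ 0.08 -0.05 -0.  ]
t 19.88 p [ 383.6 -226.6   28.6] F [ 0.3 -0.1 -1.8] M [0.07 0.01 0.02]
```

```bash
python3 -m crank '[{"dp":[0,0.8,0],"roll":0,"gripper":255},{"dp":[0,1.5,0],"roll":0,"gripper":255},{"dp":[0,1.5,0],"roll":0,"gripper":255},{"dp":[0,1.5,0],"roll":0,"gripper":255}]' >/dev/null; python3 st.py
```

```text
t 20.22 p [ 383.5 -226.5   26.7] F [-0.8  0.4 -2.4] M [ 0.05  0.02 -0.04]
```

```bash
python3 -m crank '[{"dp":[0,0.5,0],"roll":0,"gripper":255},{"dp":[0,0.7,0],"roll":0,"gripper":255},{"dp":[0,0.7,0],"roll":0,"gripper":255}]' >/dev/null; python3 st.py
```

```text
t 20.47 p [ 383.5 -226.6   26.4] F [-1.3  1.   4.7] M [ 0.27  0.32 -0.06]
```

```bash
python3 -m crank '[{"dp":[0,0,0],"roll":0,"gripper":150},{"dp":[0,0,0],"roll":0,"gripper":100},{"dp":[0,0,0],"roll":0,"gripper":50},{"dp":[0,0,0],"roll":0,"gripper":0},{"dp":[0,0,0],"roll":0,"gripper":0},{"dp":[0,0,0],"roll":0,"gripper":0},{"dp":[0,0,0],"roll":0,"gripper":0},{"dp":[0,0,0],"roll":0,"gripper":0}]'
python3 -m crank '[{"dp":[0,-10,0],"roll":0,"gripper":0},{"dp":[0,-30,0],"roll":0,"gripper":0},{"dp":[0,-65,0],"roll":0,"gripper":0},{"dp":[0,-105,0],"roll":0,"gripper":0},{"dp":[0,-145,0],"roll":0,"gripper":0},{"dp":[0,-180,0],"roll":0,"gripper":0},{"dp":[40,-180,0],"roll":0,"gripper":0},{"dp":[80,-180,-40],"roll":0,"gripper":0},{"dp":[120,-180,-70],"roll":0,"gripper":0},{"dp":[160,-180,-100],"roll":0,"gripper":0}]'
python3 -m crank '[{"dp":[30,0,-20],"roll":0,"gripper":0},{"dp":[60,0,-40],"roll":0,"gripper":0},{"dp":[60,0,-40],"roll":0,"gripper":0},{"dp":[60,0,-40],"roll":0,"gripper":0}]'
python3 - <<'E'
from rig import eyes
from h import *
a=eyes.capture('top');b=eyes.capture('side')
im=np.zeros((600,800,3),np.uint8); im[:,:400]=cv2.resize(crop(a,265,180,150,150,4)[:, :],(400,400))[0:400] if 0 else 0
im[:400,:400]=cv2.resize(crop(a,265,180,150,150,4),(400,400)); im[:400,400:]=cv2.resize(crop(b,150,200,150,150,4),(400,400))
cv2.imwrite('pics/c7.png',im[:400])
E
```

```text
time_s: 21.13
eef_pos: [383.5, -226.5, 26.1]
ee_rot: [0.46, -0.46, 0.537, -0.537]
force: [-0.3, -0.2, 0.2]
grip_width: 1.0
time_s: 21.97
eef_pos: [281.3, -348.1, 206.2]
ee_rot: [-0.46, 0.46, -0.537, 0.537]
force: [0.7, -1.0, -0.4]
grip_width: 1.001
time_s: 22.3
eef_pos: [232.9, -401.3, 205.8]
ee_rot: [0.459, -0.459, 0.538, -0.538]
force: [0.5, 0.0, 0.2]
grip_width: 1.002
```

View pics/c7.png

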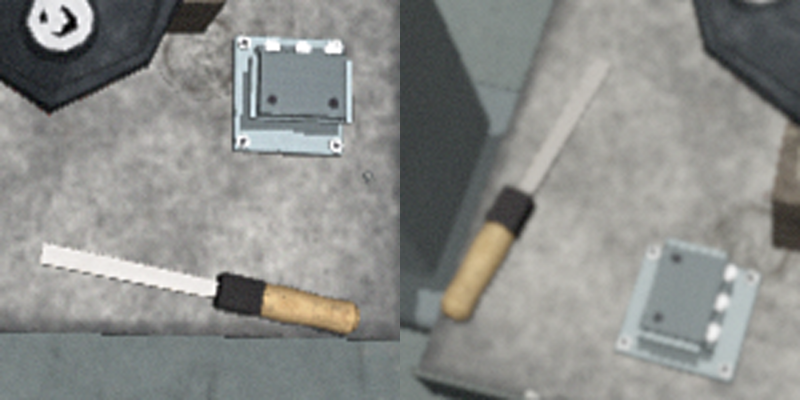

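The file lies flat on the bench, clear of the fixture. The three burrs are flat at crop (272,46), (303,47), (334,47), and the gripper is clear. Handing in.

```bash
python3 -c "
from rig import ctrl
print(ctrl.finish_job())"; python3 st.py
```

```text
the job is handed in; nothing more can be done
None
the job is handed in; nothing more can be done
```

I took the file by its collar at 120 N and felt the plate top at about 59–60 mm. I then laid the burrs over with one forward stroke each: left, middle, right. At the readings along the strokes the file pressed on the plate with about 2.5–5 N. I lifted the toe to about 105 mm before each return through the air. I laid the file back about where it first lay and handed in at about 22 s, with the gripper clear.

**Last checks:** In both cameras all three burrs show as equal flat squares and the plate is against its stop. The file is on the bench away from the fixture, with its handle near the front edge as at the start.

**Not confirmed:**
- **Burr angles:** I could not measure them. I judged the burrs flush from the pictures and from the file's height and force at the end of each stroke.
- **Toe height:** The networks' toe point in the side view was about 4 px off the picture, so I used the picture.
- **Other things:** I did not check the oil can, gauge and nut again at the end. Nothing was moved near them.

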